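# Put the seasonings back in their colour-coded holders

## Task

Put the seasonings away: stand each of the two red-capped spice jars, the green-capped spice jar and the grey-topped shaker upright in a round wooden holder whose collar has the colour of its cap, one to a holder and right down on the floor of the well. Leave the wooden pepper mill and the little brown dropper bottle where they stand, and tip nothing over.

Things in the scene. Friction and masses are not known exactly. Their poses are not given: they have to be found in the camera images.
- jar_red_a: Loose glass spice jar with a red screw cap, round, 45 mm in diameter, 106 mm high (glass body 42 mm wide, the cap the top 21 mm), 0.08 to 0.15 kg; one of two red-capped jars that may be exchanged. Origin: centre of its underside; z up along the jar.
- jar_red_b: Loose glass spice jar with a red screw cap, round, 45 mm in diameter, 106 mm high (glass body 42 mm wide, the cap the top 21 mm), 0.08 to 0.15 kg; the other of the two red-capped jars that may be exchanged. Origin: centre of its underside; z up along the jar.
- jar_green: Loose glass spice jar with a green screw cap, round, 44 mm in diameter, 100 mm high (the cap is the top 20 mm), 0.08 to 0.15 kg. Origin: centre of its underside; z up along the jar.
- shaker: Loose glass shaker with a domed grey metal top, round, 44 mm wide at the body up to 74 mm height, 34 mm at the top, 90 mm high in all, 0.07 to 0.14 kg. Origin: centre of its underside; z up along the shaker.
- holder_red_a: Fixed round holder of light wood, 80 mm in diameter and 30 mm high, with a red collar round its rim (the top 8 mm). It has a round well, 56 to 58 mm across, open at the top, whose floor lies 8 mm above the worktop (22 mm deep). Origin: centre of its underside, on the worktop; z up. A wall cabinet, its underside 0.57 m above the worktop, hangs over everything beyond x = 0.54 (handles included).
- holder_red_b: Fixed round holder of light wood, 80 mm in diameter and 30 mm high, with a red collar round its rim (the top 8 mm). It has a round well, 56 to 58 mm across, open at the top, whose floor lies 8 mm above the worktop (22 mm deep). Origin: centre of its underside, on the worktop; z up. A wall cabinet, its underside 0.57 m above the worktop, hangs over everything beyond x = 0.54 (handles included).
- holder_green: Fixed round holder of light wood, 80 mm in diameter and 30 mm high, with a green collar round its rim (the top 8 mm). It has a round well, 56 to 58 mm across, open at the top, whose floor lies 8 mm above the worktop (22 mm deep). Origin: centre of its underside, on the worktop; z up. A wall cabinet, its underside 0.57 m above the worktop, hangs over everything beyond x = 0.54 (handles included).
- holder_grey: Fixed round holder of light wood, 80 mm in diameter and 30 mm high, with a grey collar round its rim (the top 8 mm). It has a round well, 56 to 58 mm across, open at the top, whose floor lies 8 mm above the worktop (22 mm deep). Origin: centre of its underside, on the worktop; z up. A wall cabinet, its underside 0.57 m above the worktop, hangs over everything beyond x = 0.54 (handles included).
- pepper_mill: Wooden pepper mill, 58 mm in diameter, 150 mm high, standing loose to one side: not to be moved. Origin: centre of its underside.
- dropper_bottle: Small brown bottle with a black dropper top, 33 mm in diameter, 102 mm high, standing loose to the other side: not to be moved. Origin: centre of its underside.
There are look-alikes about, which are no part of the job. What is shaped like the holder_red_b but turquoise is not meant.

How it is judged:
By the outcome, as a careful person would: the job done as asked, in the order asked, and still so for the second after the job is handed in, with the robot touching nothing.
It also fails if it takes over 106 s, if anything falls off the work surface, if the arm or the gripper's body presses on something with over 40 N, if the wrist force passes 120 N, or if a joint passes its speed limit or range.

## Robot

A 6-joint arm with a two-finger parallel gripper is mounted at the origin on a cart in front of the work surface, level with it; the furniture and walls round the work are solid. World frame = base frame: x ahead of the robot, y to its left, z up, the work surface at z = 0. Lengths are in m, angles in rad, forces in N, time in s.
With the tool pointing down it reaches from about 0.35 to 0.975 m from the base axis. Payload 7.1 kg.
Tool frame: the origin (TCP) lies midway between the tips of the shut fingers; the grasp point (between the pads) lies 19 mm behind it; z points along the fingers, y is the line along which they close (so a half turn about z gives the same grasp; the last joint's range is limited). The gripper opens to 88 mm and grips with 3 to 60 N. Pads are 20 mm wide; open, the fingers measure 115 mm over their backs; the gripper's body (75 mm by 178 mm) begins 61 mm behind the grasp point.
Start: joints at [1.105, 0.423, 1.63, -0, 1.089, -0.019], TCP at [0.27, 0.564, 0.223] pointing down, gripper open.
Joint ranges: [-3, 3], [-0.9, 2.11], [0.09, 2.58], [-1.31, 4.45], [0.11, 2.69], [-2.54, 2.54]. Speed limits (rad/s): [2.39, 2.39, 3.01, 3.14, 3.14, 3.14].

## Interface

Orientations are given as a unit quaternion [w, x, y, z].
In Python, from station import move_pose, movel, movej, command_gripper, wait, inverse_kinematics, read_camera, camera_info, MotionError, job_done, get_time, get_joint_pos, get_qvel, get_effort, get_tcp_pos, get_ee_rot, get_ft_force, get_ft_torque, get_grip_width, get_finger_force gives the robot as it stands. Calls block until the motion is done:
- move_pose(position, orientation): joint-space move of the TCP to a pose.
- movel(position, frame=None, v=0.15, until_force=None): straight line of the TCP; frame=None keeps the orientation; v is the mean speed in m/s. With until_force (N) it stops when the force on the tool has changed by that much, and returns True; else False.
- movej(angles): joint-space move.
- command_gripper(opening): opening from 0.0 (shut) to 1.0 (fully open); the grip force is fixed at half the most; returns when the fingers have stopped.
- wait(seconds).
- inverse_kinematics(position, orientation): joint angles nearest the present ones, or None.
- read_camera(name): name is "side" or "top"; returns the picture (384x512x3 uint8, red, green, blue); there is no depth.
- camera_info(name): a dict with "intrinsics" (3x3 intrinsics, pixels), "T" (4x4, takes a point from camera to world coordinates). Camera axes: x right, y up, looking along -z (the intrinsics and any distortion apply to the point x, -y, -z); pixel columns grow to the right and rows downward; lengths in m; the calibration is good to about 2 mm. A picture is of the moment at which its call begins. camera_info takes no time and is no camera call.
A pose or a line that the arm cannot do raises MotionError and nothing moves.
- job_done(): hands the job in; it is judged then, once.
Readings, each from a call of its own:
- get_time(): time.
- get_joint_pos(): joint angles.
- get_qvel(): joint speeds.
- get_effort(): joint torques, N m.
- get_tcp_pos(): TCP position.
- get_ee_rot(): TCP orientation.
- get_ft_force(): force on the tool from outside, world axes, zero at the start.
- get_ft_torque(): the same for the moment, N m.
- get_grip_width(): opening from 0.0 (shut) to 1.0 (fully open).
- get_finger_force(): force on a finger pad.
Only numpy, scipy, OpenCV 4.12 (cv2) and the standard library are available. Lean on these libraries where they do the work, as an engineer would, in place of code of your own. Each camera call takes 0.05 s, during which the arm holds its last target. There are 200 camera calls.

## Working session

There is one attempt and no reset: what is moved stays moved. The work goes in short steps, each a Python script; the robot and the scene stay as the last script left them, time stands still between calls to the robot, and variables do not carry over. Pictures are saved under pics/ and viewed, at most 14 in all, crops included, and the job is handed in when it is done.

```bash
mkdir -p pics; python3 - <<'E'
from station import *
import cv2,numpy as np
for n in("top","side"):
    im=read_camera(n);cv2.imwrite(f"pics/{n}0.png",cv2.resize(im[:,:,::-1],(800,600),interpolation=cv2.INTER_CUBIC))
    cv2.imwrite(f"{n}_raw.png",im[:,:,::-1])
    i=camera_info(n);print(n,i)
print(get_time(),get_ee_rot())
E
```

```text
top {'intrinsics': array([[373.5759038 ,   0.        , 256.74902789],
       [  0.        , 373.5759038 , 189.04157241],
       [  0.        ,   0.        ,   1.        ]]), 'T': array([[ 2.36905368e-04,  9.95645555e-01, -9.32194867e-02,
         3.15369452e-01],
       [-9.99981632e-01,  8.00443856e-04,  6.00794288e-03,
         7.31149000e-03],
       [ 6.05639859e-03,  9.32163511e-02,  9.95627456e-01,
         1.35268404e+00],
       [ 0.00000000e+00,  0.00000000e+00,  0.00000000e+00,
         1.00000000e+00]])}
side {'intrinsics': array([[475.29296001,   0.        , 256.06375084],
       [  0.        , 475.29296001, 197.59237705],
       [  0.        ,   0.        ,   1.        ]]), 'T': array([[-0.99389222,  0.05389738, -0.09629815,  0.26673112],
       [-0.11012089, -0.42755659,  0.89725623,  1.41107442],
       [ 0.00718685,  0.90238043,  0.4308804 ,  0.71955271],
       [ 0.        ,  0.        ,  0.        ,  1.        ]])}
0.1 [-1.60146753e-04  2.21542904e-01  9.75150389e-01 -6.59127629e-04]
```

View pics/top0.png

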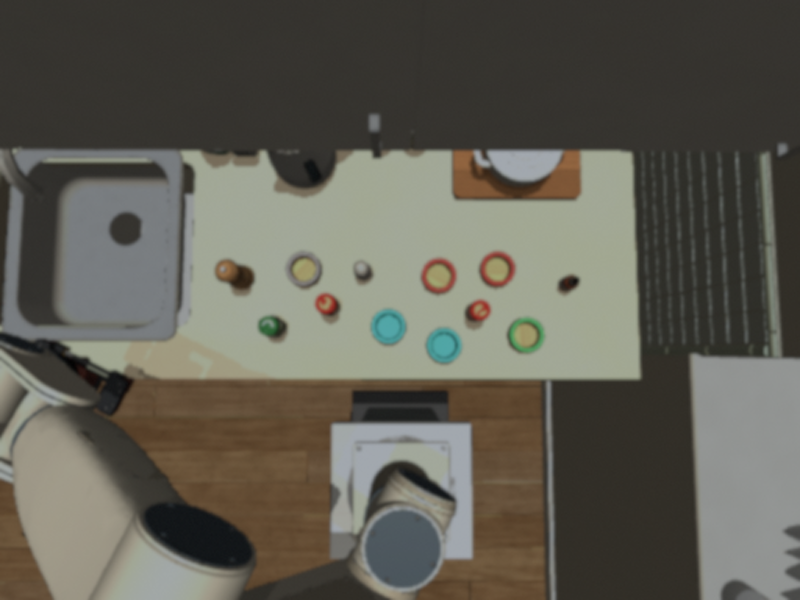

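View pics/side0.png

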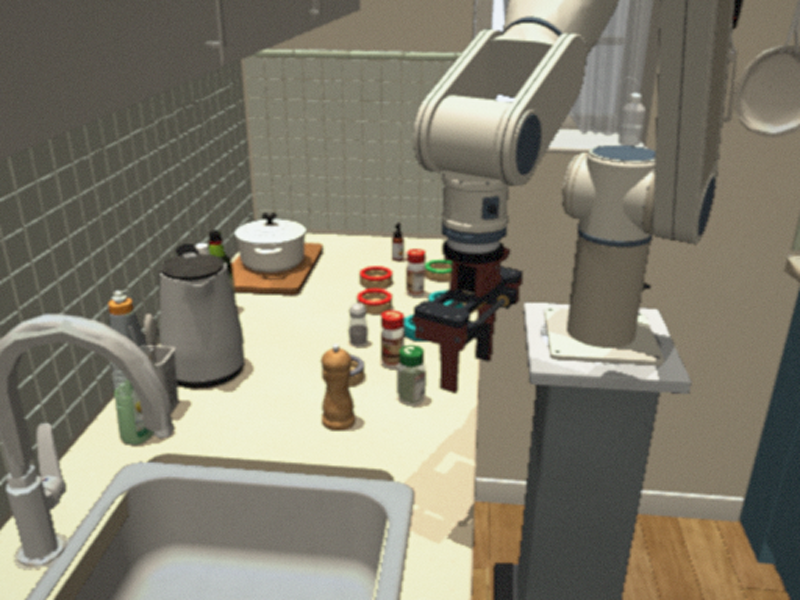

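The top picture (800 px) shows the green jar at (270,326), red jars at (326,304) and (479,311), the shaker at (362,270), and the mill at (230,271). It also shows the dropper at (569,283), the grey holder at (304,269), red holders at (439,276) and (497,269), and the green holder at (526,335). The turquoise look-alikes are at (388,326) and (443,345). I'll enlarge both views.

```bash
python3 - <<'E'
import cv2
for n,(c0,c1,r0,r1,s) in dict(top=(135,380,155,240,3.2),side=(200,300,155,265,5.4)).items():
    im=cv2.imread(f"{n}_raw.png")[r0:r1,c0:c1]
    im=cv2.resize(im,None,fx=s,fy=s,interpolation=cv2.INTER_CUBIC)
    for k in range((c0+9)//10*10,c1,10): 
        cv2.line(im,(int((k-c0+.5)*s),0),(int((k-c0+.5)*s),6 if k%50 else 16),(0,0,255),1)
        if k%20==0: cv2.putText(im,str(k),(int((k-c0+.5)*s)-10,26),0,.35,(0,0,255),1)
    for k in range((r0+9)//10*10,r1,10):
        cv2.line(im,(0,int((k-r0+.5)*s)),(8,int((k-r0+.5)*s)),(0,0,255),1); cv2.putText(im,str(k),(10,int((k-r0+.5)*s)+4),0,.35,(0,0,255),1)
    cv2.imwrite(f"pics/{n}_crop.png",im);print(im.shape)
E
```

```text
(272, 784, 3)
(594, 540, 3)
```

View pics/top_crop.png

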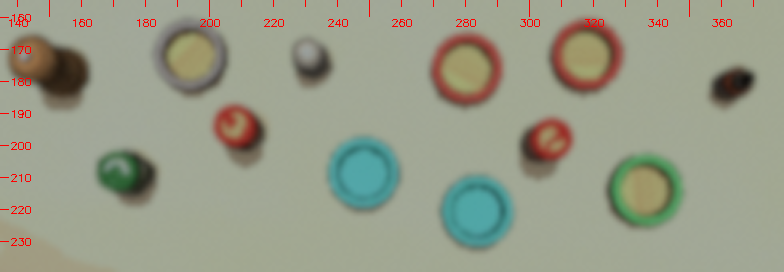

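View pics/side_crop.png

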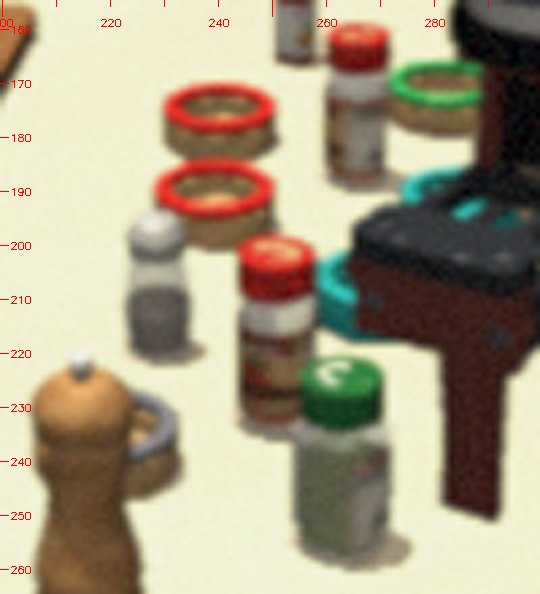

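The side crop shows cap tops at raw (250.8,201.2) for the near red jar, (265.8,161.2) for the far red jar, and (262.6,224.1) for green, with the shaker dome near (229,195). All the wells are empty. The two turquoise rings are excluded by colour, so the red, grey and green rings are the targets. Next I'll triangulate.

```bash
cat > geo.py <<'E'
import numpy as np
from station import camera_info
def ray(n,p):
    i=camera_info(n);K=i["intrinsics"];T=i["T"]
    d=np.linalg.inv(K)@[p[0],p[1],1];d=T[:3,:3]@[d[0],-d[1],-d[2]]
    return T[:3,3],d/np.linalg.norm(d)
def plane(n,p,z):
    o,d=ray(n,p);return o+d*(z-o[2])/d[2]
def tri(pt,ps):
    o1,d1=ray("top",pt);o2,d2=ray("side",ps)
    s=np.linalg.lstsq(np.c_[d1,-d2],o2-o1,rcond=None)[0]
    a,b=o1+s[0]*d1,o2+s[1]*d2
    return (a+b)/2,np.linalg.norm(a-b)
def proj(n,P):
    i=camera_info(n);T=i["T"];q=T[:3,:3].T@(np.array(P)-T[:3,3]);u=i["intrinsics"]@[q[0],-q[1],-q[2]];return u[:2]/u[2]
E
python3 - <<'E'
import numpy as np,cv2
from geo import *
np.set_printoptions(precision=4,suppress=True)
D=dict(red_a=((207.9,193.9),(250.8,201.2)),red_b=((307,197.9),(265.8,161.2)),green=((171.7,207.9),(262.6,224.1)),shaker=((230.7,170.1),(228.8,193.8)),
 hredL=((280.1,176.1),(239.1,189.1)),hredR=((317.9,172),(240.1,174.5)))
for k,v in D.items(): print(k,*tri(*v))
for k,p,z in(("hgrey",(194.2,171.7),.03),("hgreen",(336.1,213.9),.03),("hredL",(280.1,176.1),.03),("hredR",(317.9,172),.03),
 ("red_a",(207.9,193.9),.106),("red_b",(307,197.9),.106),("green",(171.7,207.9),.1),("shaker",(230.7,170.1),.088),("mill",(144.5,172.5),.15),("dropper",(366,178.5),.1)):
    q=plane("top",p,z);print(k,q,"side",proj("side",q),"r",np.hypot(*q[:2]))
# colour blobs in top
im=cv2.imread("top_raw.png");h=cv2.cvtColor(im,cv2.COLOR_BGR2HSV)
H,S,V=h[...,0],h[...,1],h[...,2]
for nm,m in(("red",((H<8)|(H>172))&(S>110)&(V>60)),("green",(H>45)&(H<80)&(S>80))):
    m[:150]=0;m[240:]=0;m[:,:135]=0;m[:,380:]=0
    n,_,st,c=cv2.connectedComponentsWithStats(m.astype(np.uint8))
    for j in range(1,n):
        if st[j,4]>15: print(nm,st[j],c[j], st[j,:2]+(st[j,2:4]-1)/2)
E
```

```text
red_a [0.4158 0.163  0.1075] 0.0006430107373414097
red_b [ 0.4024 -0.1683  0.1069] 1.5007108321126807e-05
green [0.3691 0.2844 0.1   ] 0.00023998015415587
shaker [0.4961 0.0882 0.0924] 0.003879633378531066
hredL [ 0.4863 -0.0839  0.0309] 0.0014136788869127505
hredR [ 0.5017 -0.2194  0.0289] 0.0019096580136994021
hgrey [0.5012 0.2225 0.03  ] side [219.3447 232.3723] r 0.5483576656361715
hgreen [ 0.3511 -0.2815  0.03  ] side [281.4953 169.9759] r 0.45000001847271737
hredL [ 0.4857 -0.084   0.03  ] side [239.4774 189.3472] r 0.49288050771894976
hredR [ 0.5006 -0.2193  0.03  ] side [240.6415 174.2792] r 0.5464955412292751
red_a [0.4156 0.1632 0.106 ] side [250.9682 201.7022] r 0.44652979319593106
red_b [ 0.4025 -0.1684  0.106 ] side [265.7778 161.4179] r 0.43626928548488086
green [0.369  0.2844 0.1   ] side [262.6876 224.1167] r 0.4659254058728752
shaker [0.4987 0.0887 0.088 ] side [227.3597 195.0217] r 0.5064958716258716
mill [0.4815 0.3639 0.15  ] side [215.7519 219.1317] r 0.6035531662853313
dropper [ 0.4688 -0.3698  0.1   ] side [253.7574 143.8023] r 0.5970945051752885
red [308 162  21  21 134] [318.0896 172.0597] [318. 172.]
red [270 166  21  21 127] [280.7638 176.1339] [280. 176.]
red [202 188  14  13  92] [208.913  194.3913] [208.5 194. ]
red [300 192  14  13  83] [305.9639 198.6265] [306.5 198. ]
green [166 204  13  11  73] [173.1096 209.8356] [172. 209.]
green [326 204  22  21 176] [336.142  214.0739] [336.5 214. ]
```

The triangulated heights come out at 107, 107, 100, 92, 31 and 29 mm, which match the text, and the side reprojections agree. Moving now with red_a.

```bash
cat > act.py <<'E'
from station import *
import numpy as np,cv2
J=dict(red_a=(.4157,.1631,.051,.0),red_b=(.4025,-.1684,.051,0.),green=(.369,.2844,.041,np.pi/2),shaker=(.4965,.0882,.036,0.))
H=dict(red_a=(.486,-.084),red_b=(.501,-.2194),green=(.351,-.2815),shaker=(.5012,.2225))
HI=.19
def quat(x,y,off):
    a=(np.arctan2(y,x)+off+np.pi/2)/2
    return [0,np.cos(a),np.sin(a),0]
def log(*s): print(*s,"t=%.1f"%get_time(),np.round(get_tcp_pos(),4),"w=%.1fmm"%(get_grip_width()*88),"ft",np.round(get_ft_force(),1))
def pick(n):
    x,y,z,o=J[n];q=quat(x,y,o)
    command_gripper(1.0)
    move_pose([x,y,HI],q)
    hit=movel([x,y,z],v=.12,until_force=8);log("down",hit)
    command_gripper(0.0);log("grip")
    movel([x,y,HI if n!="shaker" else .12],v=.15);log("lift")
def hover(n):
    x,y=H[n];z,o=J[n][2:];q=quat(x,y,o)
    move_pose([x,y,HI if n!="shaker" else .12],q)
    movel([x,y,z+.045],v=.12);log("hover")
def place(n,dx=0,dy=0):
    x,y=np.add(H[n],(dx,dy));z=J[n][2]
    if dx or dy: movel([x,y,z+.045])
    hit=movel([x,y,z+.004],v=.04,until_force=5);log("placed",hit,"floor err %.4f"%(get_tcp_pos()[2]-z-.008))
    return hit and abs(get_tcp_pos()[2]-z-.008)<.005
def release():
    x,y,_=get_tcp_pos();command_gripper(1.0);movel([x,y,HI],v=.15);log("free")
def snap(n,f,c0,c1,r0,r1):
    im=read_camera(n)[r0:r1,c0:c1,::-1];s=min(800/im.shape[1],600/im.shape[0],5)
    cv2.imwrite("pics/"+f,cv2.resize(im,None,fx=s,fy=s,interpolation=cv2.INTER_CUBIC));print(f,"scale",s)
E
python3 - <<'E'
from act import *
pick("red_a");hover("red_a")
snap("side","hov_a.png",190,310,130,250)
E
```

```text
down False t=3.2 [0.4161 0.1633 0.0515] w=87.7mm ft [-0.6 -0.2  0.5]
grip t=4.0 [0.4157 0.1631 0.051 ] w=44.2mm ft [ 0.6 -0.5  0. ]
lift t=5.0 [0.4151 0.1629 0.1893] w=44.1mm ft [ 0.9  0.  -1.7]
hover t=7.0 [ 0.4865 -0.0838  0.0965] w=44.3mm ft [ 0.7 -0.6 -2. ]
hov_a.png scale 5.0
```

View pics/hov_a.png

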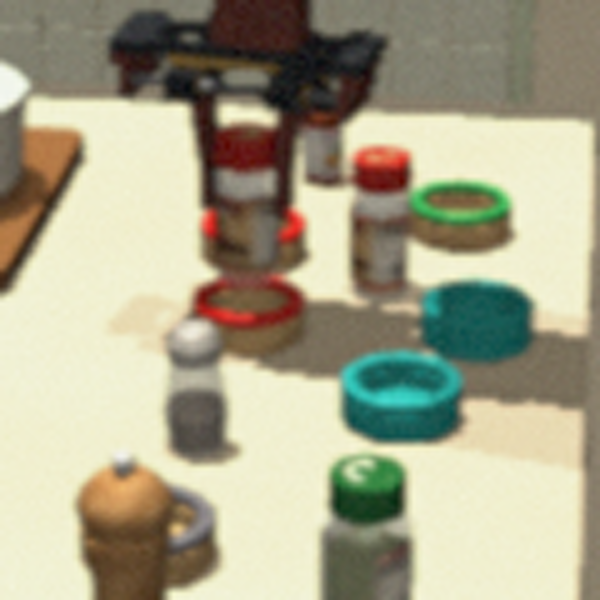

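The picture shows the jar upright over the near red holder, with its axis at column 248 against the ring centre at 249. The green ring centre is at crop (461,204), which is raw (281.8,170.3). The prediction was (281.5,170.0), so it's confirmed.

```bash
python3 - <<'E'
from act import *
if place("red_a"):
    release(); pick("red_b"); hover("red_b")
    if place("red_b"): release()
snap("side","after_b.png",190,310,130,250)
E
```

```text
placed True floor err -0.0003 t=7.9 [ 0.4859 -0.084   0.0587] w=44.2mm ft [-0.5  0.6  3.4]
free t=9.7 [ 0.4853 -0.0839  0.1893] w=88.1mm ft [-0.1 -0.4 -0.2]
down False t=11.8 [ 0.4029 -0.1685  0.0514] w=87.8mm ft [ 0.2 -0.2  0.7]
grip t=12.5 [ 0.4025 -0.1684  0.051 ] w=43.9mm ft [0.2 0.6 0.7]
lift t=13.6 [ 0.4019 -0.1681  0.1893] w=44.1mm ft [ 0.4 -0.2 -1.1]
hover t=15.1 [ 0.5014 -0.2196  0.0966] w=44.2mm ft [-0.9 -1.1 -0.6]
placed True floor err -0.0005 t=15.9 [ 0.5005 -0.2192  0.0585] w=44.0mm ft [ 0.1 -0.3  3.2]
free t=17.8 [ 0.4999 -0.2189  0.1892] w=88.0mm ft [-0.7 -0.1 -0.4]
after_b.png scale 5.0
```

View pics/after_b.png

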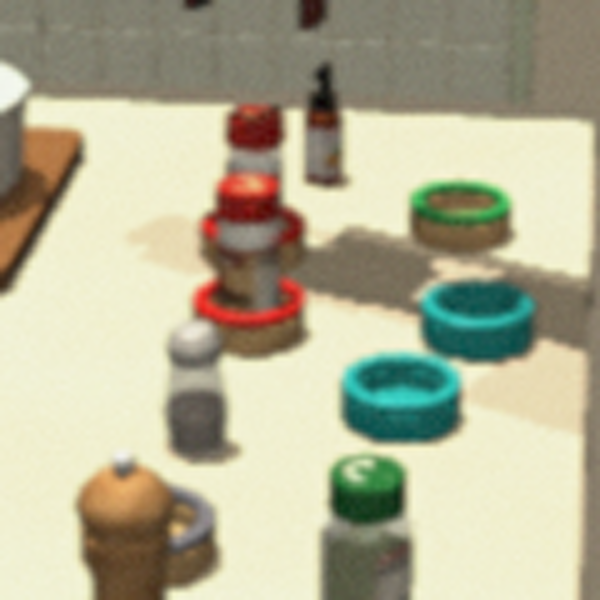

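Both red jars stand upright in the red holders, with caps at (248,195) and (254,125). Next come green and the shaker.

```bash
python3 - <<'E'
from act import *
pick("green"); hover("green"); ok=place("green")
if ok:
    release(); pick("shaker"); hover("shaker"); ok=place("shaker")
    if ok:
        release(); move_pose([.35,.0,.25],quat(.35,0,0))
print(ok)
snap("side","end_side.png",190,310,130,280);snap("top","end_top.png",135,380,150,245)
E
```

```text
down False t=21.3 [0.3694 0.2847 0.0415] w=87.8mm ft [ 0.2 -0.1 -0.1]
grip t=22.0 [0.3691 0.2845 0.0411] w=46.9mm ft [-0.5  0.8  0.6]
lift t=23.2 [0.3685 0.284  0.1892] w=46.6mm ft [ 0.8  0.6 -0.1]
hover t=26.2 [ 0.3514 -0.2817  0.0865] w=46.4mm ft [ 0.3 -0.7 -1.1]
placed True floor err -0.0004 t=27.1 [ 0.3511 -0.2815  0.0486] w=46.4mm ft [ 1.  -0.4  0.8]
free t=29.0 [ 0.3506 -0.2811  0.1893] w=87.9mm ft [ 0.1  0.3 -0.7]
down False t=32.1 [0.497  0.0883 0.0366] w=88.2mm ft [-0.1 -0.5 -0.6]
grip t=32.9 [0.4964 0.0882 0.0359] w=38.3mm ft [-1.1  0.8 -0.3]
lift t=33.6 [0.496  0.0881 0.1196] w=38.5mm ft [ 0.1 -0.7 -0.7]
hover t=34.7 [0.5011 0.2216 0.0807] w=38.7mm ft [ 0.1  0.7 -1.5]
placed True floor err -0.0003 t=35.6 [0.5006 0.2223 0.0437] w=38.4mm ft [-1.  -0.1  4.2]
free t=37.6 [0.5    0.222  0.1892] w=88.1mm ft [-0.5  0.1  0.1]
True
end_side.png scale 4.0
end_top.png scale 3.2653061224489797
```

View pics/end_side.png

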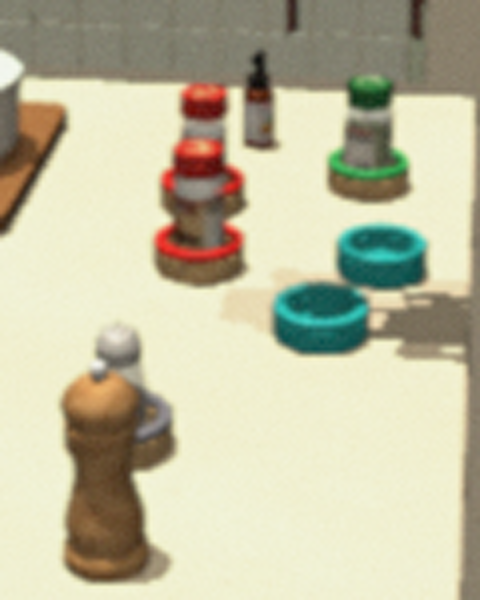

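View pics/end_top.png

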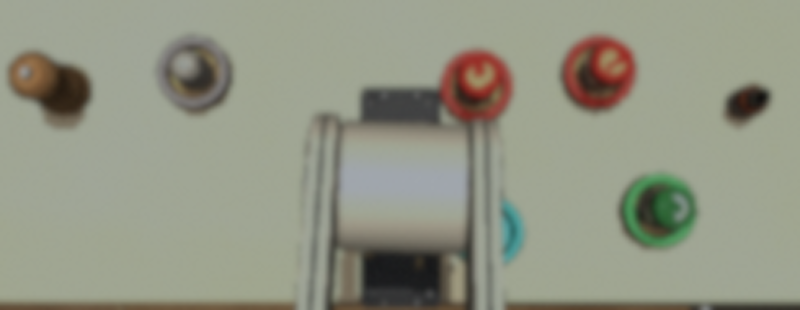

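The final side and top views show each item upright in its matching holder: red caps at top-view (478,77) and (606,66), green at (672,207), and the shaker at (193,69). The floor contact heights were within 0.5 mm, and the mill and dropper are unmoved. Handing in.

```bash
python3 -c "
from station import *
print(job_done(),get_time())"
```

```text
the job is handed in; nothing more can be done
the job is handed in; nothing more can be done
```

The job is handed in: both red jars, the green jar and the shaker stand upright on the well floors of their matching holders, with the pepper mill and dropper bottle unmoved and nothing tipped over, about 38 s in by the robot's clock.

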